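# Hold a flange down in the tacking nest with the dead-man lever

## Robot

A 7-joint arm with a two-finger parallel gripper is mounted at the origin on a cart in front of the work surface, level with it; the furniture and walls round the work are solid. World frame = base frame: x ahead of the robot, y to its left, z up, the work surface at z = 0. Lengths are in m, angles in rad, forces in N, time in s.
With the tool pointing down it reaches from about 0.425 to 0.825 m from the base axis. Payload 3.6 kg.
Tool frame: the origin (TCP) lies on the centre line of the jaws, within the pads' length; the fingertips stand 22 mm ahead of it and the grasp point (between the pads) lies 3 mm ahead of it (ctrl.tips_ahead is the distance from the TCP to the fingertips, in m); z points along the fingers, y is the line along which they close (so a half turn about z gives the same grasp; the last joint's range is limited). The gripper opens to 85 mm and grips with 20 to 120 N. Pads are 22 mm wide; open, the fingers measure 114 mm over their backs; the gripper's body (76 mm by 85 mm) begins 54 mm behind the grasp point. The pads swing forward as they close: fully open they stand 13 mm farther back than shut.
Start: joints at [1.27, 0.615, -0.013, 1.423, 0.008, 1.103, -0.04], TCP at [0.176, -0.626, 0.253] pointing down, gripper open.
Joint ranges: [-3.12, 3.12], [-0.3, 2.06], [-1.34, 1.32], [0.26, 2.42], [-1.36, 4.5], [0.01, 1.98], [-2.84, 2.84]. Speed limits (rad/s): [2.79, 2.79, 3.14, 3.14, 3.14, 3.14, 3.14].

## Interface

Orientations are given as a rotation vector (axis times angle).
In Python, from station import ctrl gives the robot as it stands.
- The arm moves only by the tool carry_out, never from a script. Its argument "commands" is one flat list of numbers, 5 for each row, row after row: the opening, from 0 (shut) to 1 (fully open), then the shift along the world's x, y, z in cm, then the turn about the world's z in rad. A call has 1 to 10 rows; each row is the pose to reach, as a shift and turn from the pose commanded when the call began; what a row does not reach only later rows make up. A row lasts 1/12 s, in which the tool goes at most 41.7 mm and 7.16 degrees, less where a joint would pass 70% of its speed; a pose out of reach is approached as far as the arm can. A call with a gripper value outside its range is refused whole. The fingers move at their own pace and stop on an object; the grip force is fixed at half the most. Time passes only in rows, so rows that repeat a pose let the fingers close. It gives the time, the measured TCP pose, the force, the opening and the grip force at its end, in the units of the state.
- ctrl.get_state(): the state, without advancing time (a new reading comes with each control period).
- ctrl.read_camera(name): name is "scene" or "top" or "wrist"; returns the picture (420x560x3 uint8, red, green, blue); there is no depth.
- ctrl.camera_model(name): a dict with "fx", "fy", "cx", "cy" (pixels), "dist_coeffs" ([k1, k2, p1, p2, k3] as OpenCV has them; the pictures are not rectified), "world_from_camera" (4x4, takes a point from camera to world coordinates); the wrist camera has in their place "hand_eye" (4x4, takes a point from camera to tool coordinates, whose origin is the TCP and whose axes are the flange's). Camera axes: x right, y down, z forward; pixel columns grow to the right and rows downward; lengths in m; the calibration is good to about 2 mm. A picture is of the moment at which its call begins: read the wrist's pose just before it. camera_model takes no time and is no camera call.
- ctrl.job_done(): hands the job in; it is judged then, once.
The state is a dict: "time": time; "joints": joint angles; "joint_velocities": joint speeds; "joint_torque": joint torques, N m; "position": TCP position; "tool_rot": TCP orientation; "ft_force": force on the tool from outside, world axes, zero at the start; "torque": the same for the moment, N m; "width": finger opening in m; "finger_force": force on a finger pad.
Only numpy, scipy, OpenCV 4.12 (cv2) and the standard library are available. Lean on these libraries where they do the work, as an engineer would, in place of code of your own. Each camera call takes 0.05 s, during which the arm holds its last target. There are 200 camera calls.

## Task

Take the steel flange ring that lies on the bare table top between the tacking nest and the vice, set it flat side down on the spring ejector between the four dowels of the nest and let go of it; then swing the yellow sprung hold-down lever over by its grip bar so that its copper foot drives the flange down to the seat, and go on until the foot's own spring is pushed in about half-way, about 8 mm of its 16 mm. Never bottom the foot out and leave the other things on the table alone. The lever springs open when released, so the program finishes still holding the lever at that point, as for a welder who is about to tack the flange.

Things in the scene. Friction and masses are not known exactly. Their poses are not given: they have to be found in the camera images.
- flange_center (a point): turned grey steel flange ring, 90 g give or take 30 percent: rim 60 mm across and 10 mm thick, raised hub 34 mm across on top, 14 mm high over all; lies flat side down, hub up. This point is on its axis, 7 mm above its underside. Its yaw does not matter. It can be gripped across the rim.
- fixture: tacking nest, fixed to the table: dark base plate 12 mm thick, 114 mm along its x, y from -166 to +58 mm; a round aluminium pedestal 84 mm across on it; the lever's hinge at the -y end. Origin on the table under the nest's centre; z up. The lever swings in the fixture's y-z plane; open, it stands at the -y side, clear of the space above the nest.
- seat (a point): centre of the seat face (top of the pedestal), 28 mm above the table; axes as the fixture's. Four dowels, 8 mm thick and 17 mm high with tapered tips, stand on it 36 mm from this point at 45, 135, 225 and 315 degrees from the fixture's x: they leave 2 mm all round the flange; the gaps towards +x, -x, +y and -y leave room for fingers.
- ejector (a joint): travel of the spring ejector, a steel disc 34 mm across in the middle of the seat, m: 0 when up, its face 6 mm above the seat; it carries the flange's weight without sinking (2 N to start, 3.5 N at the bottom). The flange rests on the seat at 0.006 (mechanical end 0.0065).
- hinge (a point): middle of the lever's hinge line, which runs along the fixture's x; 110 mm from the nest's axis towards the fixture's -y, 45 mm above the table; axes as the fixture's. With e = 1.5 - q (q: lever angle) the grip bar's centre is 230 cos e - 50 sin e mm from here towards the fixture's +y and 230 sin e + 50 cos e mm above.
- lever (a joint): angle q of the hold-down lever, rad: 0 open and nearly upright, where its spring puts it; grows as it swings over to the fixture's +y; 1.5 with its arms level; end 1.6. The foot touches a flange on the raised ejector at about 1.37, the flange meets the seat at 1.44, the foot is half-way in at 1.50, bottomed at 1.57. Takes 1 to 3 N at the grip bar, about 6 N with the foot half-way in.
- grip_bar (a point): centre of the lever's black round grip bar, 16 mm thick, along the fixture's x, 85 mm clear between the yellow side arms. Its height above the table: 278 mm with the lever open, 124 mm as the foot touches the flange, 108 mm as the flange meets the seat, 95 mm with the foot half-way in, 78 mm bottomed. Can be pinched across from above (it turns between the fingers) or pushed.
- foot (a joint): how far the copper foot, 24 mm across on a sprung spindle in a barrel on the lever 110 mm from the hinge, is pushed into the barrel, m: 0 free, 0.016 bottomed. 1 N to start and 1 N more for each mm. A yellow ring on the spindle just reaches the barrel at 0.008.
- v_block_center (a point): bystander: ground steel V-block, 45 x 48 x 36 mm; this point is half-way up its middle.
- l_bracket_center (a point): bystander: stamped L bracket, 22 x 34 x 28 mm; this point is half-way up its middle.
There are look-alikes about, which are no part of the job. What is shaped like the part that bears flange_center but pink or turquoise is not meant.

How it is judged:
On the way, in this order (a step that is already met when the one before it is completed fails the run):
1. the flange lies level on the raised ejector between the dowels, let go, with the lever open (horizontal distance between flange_center and seat below 0.005 m and z of flange_center in the frame of seat between 0.01 and 0.016 m and angle between flange_center's own z axis and vertical below 0.08 rad and contact force between the fingers and flange below 0.1 N and value of joint lever below 0.8 rad), for 0.2 s.
2. the lever's foot has driven the flange and ejector down to the seat (value of joint ejector above 0.005 m and contact force between foot and flange above 1 N and horizontal distance between flange_center and seat below 0.005 m), for 0.1 s.
At the end, for the whole second after the job is handed in: In the last second the robot holds the lever (over 1 N) at rest, the foot 5 to 11 mm in and pressing the flange with over 4 N; the flange is on the seat (within 1.5 mm, tilt under 0.06 rad, ejector 5 mm down or more), within 5 mm of the nest axis, fingers off it (value of joint foot between 0.005 and 0.011 m and velocity of joint lever between -0.05 and 0.05 rad/s and value of joint ejector above 0.005 m and contact force between foot and flange above 4 N and horizontal distance between flange_center and seat below 0.005 m and z of flange_center in the frame of seat below 0.0085 m and angle between flange_center's own z axis and vertical below 0.06 rad and contact force between the fingers and flange below 0.1 N and contact force between any of the fingers, the arm and lever above 1 N); the arm keeps its last pose, push and grip.
It fails at once if the foot is bottomed out in its barrel (value of joint foot above 0.0152 m).
It fails at once if the V-block is moved by more than 20 mm (distance of v_block_center from where it was at the start of the episode above 0.02 m).
It fails at once if the L bracket is moved by more than 20 mm (distance of l_bracket_center from where it was at the start of the episode above 0.02 m).
It also fails if it takes over 66 s, if anything falls off the work surface, if the arm or the gripper's body presses on something with over 40 N, if the wrist force passes 120 N, or if a joint passes its speed limit or range.

## Working session

There is one attempt and no reset: what is moved stays moved. The work goes in short steps, Python scripts to look and compute and a tool call to move; the robot and the scene stay as the last step left them, time stands still between calls to the robot, and variables do not carry over. Pictures are saved under pics/ and viewed, at most 10 in all, crops included, and the job is handed in when it is done.

Besides the shell and the picture viewer there is one more tool, called after ">>>" by a JSON object that holds its "api" and its "payload", one argument or row to a line. carry_out: Moves the arm, as the interface text tells. Its arguments: {"type":"object","properties":{"commands":{"type":"array","items":{"type":"number"}}},"required":["commands"]}

```bash
mkdir -p pics; cat > h.py <<'E'
import numpy as np, cv2
from scipy.spatial.transform import Rotation as R
from station import ctrl
def model(n,s=None):
    m=ctrl.camera_model(n); K=np.array([[m['fx'],0,m['cx']],[0,m['fy'],m['cy']],[0,0,1.]])
    if 'hand_eye' in m:
        s=s or ctrl.get_state(); T=np.eye(4); T[:3,:3]=R.from_rotvec(s['tool_rot']).as_matrix(); T[:3,3]=s['position']
        T=T@np.array(m['hand_eye'])
    else: T=np.array(m['world_from_camera'])
    return K,np.array(m['dist_coeffs']),T
def p2w(n,px,z,s=None):
    K,d,T=model(n,s); u=cv2.undistortPoints(np.array([[px]],float),K,d)[0,0]
    r=T[:3,:3]@np.array([u[0],u[1],1]); o=T[:3,3]; return o+r*(z-o[2])/r[2]
def w2p(n,P,s=None):
    K,d,T=model(n,s); Ti=np.linalg.inv(T)
    return cv2.projectPoints(np.array(P,float).reshape(-1,3),cv2.Rodrigues(Ti[:3,:3])[0],Ti[:3,3],K,d)[0][:,0]
def save(n,f): 
    im=ctrl.read_camera(n)[:,:,::-1].copy(); cv2.imwrite('pics/'+f,im); return im
E
python3 - <<'E'
from h import *
print(ctrl.get_state())
save('top','t0.png');save('scene','s0.png')
for n in('top','scene'):print(model(n)[2].round(3))
E
```

```text
{'time': 0.0, 'joints': array([ 1.26951959,  0.61592527, -0.01264096,  1.42494057,  0.00807728,
        1.10340901, -0.04037383]), 'joint_velocities': array([ 0.00048336,  0.00026708, -0.00058672, -0.00017093,  0.00154819,
       -0.00035064, -0.0021672 ]), 'joint_torque': array([ 5.57049934e-04, -4.69211555e+01,  2.58713895e-01, -1.71030575e+01,
        9.82916972e-03,  9.54753952e-03, -2.97941494e-05]), 'position': array([ 0.17619497, -0.62490586,  0.25212027]), 'tool_rot': array([-3.10938458e+00, -4.30064491e-01,  5.73794837e-04]), 'ft_force': array([-0.37955635, -0.62836879, -0.17556464]), 'torque': array([0.04638911, 0.00041095, 0.01284762]), 'finger_force': 0.0, 'width': 0.0854721858715263}
[[-0.202 -0.955  0.219  0.346]
 [-0.979  0.196 -0.046  0.084]
 [ 0.    -0.224 -0.975  1.017]
 [ 0.     0.     0.     1.   ]]
[[-0.995  0.04  -0.092  0.601]
 [ 0.098  0.577 -0.811  0.743]
 [ 0.021 -0.816 -0.578  0.696]
 [ 0.     0.     0.     1.   ]]
```

View pics/t0.png

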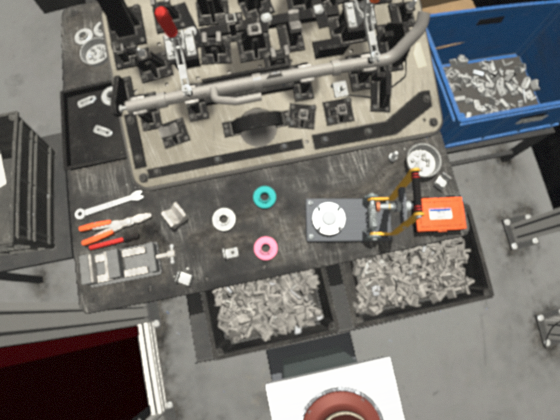

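View pics/s0.png

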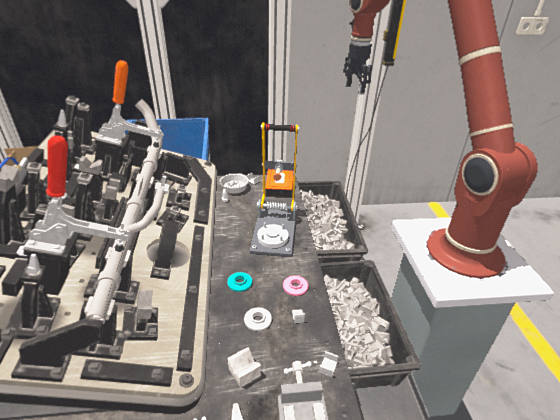

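The top view shows the grey flange at about (223,219), the nest at about (329,218) and the lever open towards image right (world -y). The pink and turquoise rings are the look-alikes. I'll enlarge this area.

```bash
python3 - <<'E'
from h import *
im=cv2.imread('pics/t0.png')[165:275,200:400]
cv2.imwrite('pics/c0.png',cv2.resize(im,None,fx=4,fy=4,interpolation=cv2.INTER_CUBIC))
E
```

```text
(no output)
```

View pics/c0.png

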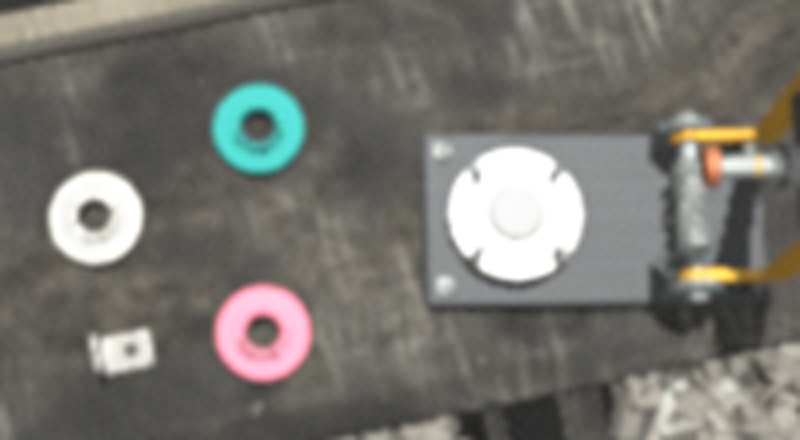

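Crop: flange rim centre at (96,218), pedestal at (516,214), and base plate corners at (428,135), (430,304), (650,136) and (650,303). The bracket is at (123,350).

```bash
python3 - <<'E'
from h import *
c=lambda x,y:(200+x/4-.4,165+y/4-.4)
f=lambda x,y,z:p2w('top',c(x,y),z)
print('flange',f(96,218,.01),'w',np.linalg.norm(f(48,218,.01)-f(145,218,.01)))
print('seat',f(516,214,.028),'w',np.linalg.norm(f(446,214,.028)-f(585,214,.028)))
a,b,d,e=f(428,135,.012),f(430,304,.012),f(650,136,.012),f(650,303,.012)
print(a,b,d,e,np.linalg.norm(a-b)); 
v=a-d;print('yaw of +y edge',np.arctan2(v[1],v[0])-np.pi/2);v=b-e;print(np.arctan2(v[1],v[0])-np.pi/2);v=a-b;print(np.arctan2(v[1],v[0]))
print('bracket',f(123,350,.02),'pink',f(263,334,.01),'turq',f(258,128,.01))
s=ctrl.get_state();print(R.from_rotvec(s['tool_rot']).as_matrix().round(3))
print(model('wrist')[2].round(3)); print(ctrl.tips_ahead)
E
```

```text
flange [0.57334704 0.18285422 0.01      ] w 0.06373829563630785
seat [ 0.51747474 -0.08385587  0.028     ] w 0.08970602649741184
[ 0.58380414 -0.04174853  0.012     ] [ 0.47382188 -0.01862048  0.012     ] [ 0.55353284 -0.18611926  0.012     ] [ 0.44531941 -0.15852467  0.012     ] 0.11238774001802286
yaw of +y edge -0.20668337351896016
-0.20097808970285458
-0.20726888050403902
bracket [0.48324294 0.17981299 0.02      ] pink [0.47676298 0.09057305 0.01      ] turq [0.61160361 0.06718401 0.01      ]
[[ 0.962  0.271 -0.001]
 [ 0.271 -0.962  0.002]
 [-0.    -0.002 -1.   ]]
[[ 0.27  -0.926 -0.264  0.244]
 [-0.963 -0.26  -0.073 -0.606]
 [-0.002  0.274 -0.962  0.373]
 [ 0.     0.     0.     1.   ]]
0.022
```

>>> {"api": "carry_out", "payload": {
  "commands": [1,2,1,4,-0.12,1,4,2,8,-0.24,1,7,4,11,-0.36,1,10,6,13,-0.48,1,13,8.5,14,-0.48,1,16,11,15,-0.48,1,19,13.5,15,-0.48,1,22,16.5,15,-0.48,1,25,19.5,15,-0.48,1,28,22.5,15,-0.48]
}}

```text
time: 0.93
position: [0.4515, -0.4048, 0.403]
tool_rot: [-3.125, 0.322, 0.001]
ft_force: [0.4, 0.1, -0.9]
width: 0.0852
finger_force: 0.0
```

>>> {"api": "carry_out", "payload": {
  "commands": [1,1.5,3.8,0,0,1,3,7.6,0,0,1,4.5,11.4,0,0,1,6,15.2,0,0,1,7,19,0,0,1,8,22.9,0,0,1,9,26.9,0,0,1,10,30.9,0,0,1,11,34.8,0,0,1,11.7,38.6,-1,0]
}}

```text
time: 1.77
position: [0.5685, -0.0182, 0.3946]
tool_rot: [-3.124, 0.321, -0.006]
ft_force: [0.5, -0.3, 0.1]
width: 0.0852
finger_force: 0.0
```

>>> {"api": "carry_out", "payload": {
  "commands": [1,0,3.3,-2.5,0,1,0,6.4,-5,0,1,0,9.4,-7.6,0,1,0,12.4,-10.3,0,1,0,15.2,-13,0,1,0,17.5,-16,0,1,0,19.8,-19,0,1,0,19.8,-20,0,1,0,19.8,-20,0,1,0,19.8,-20,0]
}}

```text
time: 2.6
position: [0.5675, 0.1763, 0.1929]
tool_rot: [3.123, -0.323, -0.001]
ft_force: [0.7, -0.7, 0.8]
width: 0.0856
finger_force: 0.0
```

```bash
python3 - <<'E'
from h import *
s=ctrl.get_state();print(s['time'],s['position'],s['tool_rot']); save('wrist','w1.png')
print(w2p('wrist',[[.573,.183,.01],[.573,.183,.014]],s))
E
```

```text
2.6 [0.5674668  0.17628596 0.19287612] [ 3.12319170e+00 -3.22732693e-01 -1.36368118e-03]
[[270.54964689 191.43594478]
 [270.46861106 192.28306753]]
```

View pics/w1.png

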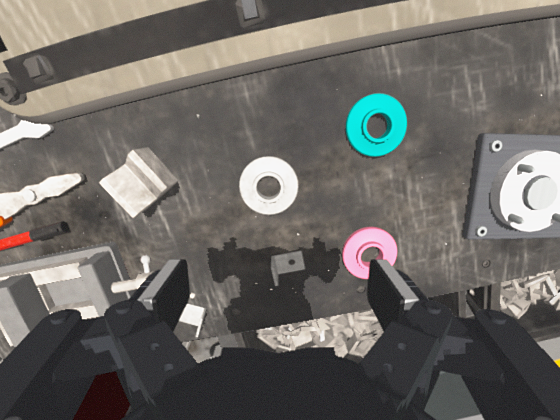

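The wrist view shows the flange rim centred at about (269,185.5), with nothing right beside it.

```bash
python3 - <<'E'
from h import *
s=ctrl.get_state();print(s['time'],s['position'])
im=cv2.imread('pics/w1.png');m=(im.min(2)>150).astype('uint8');n,l,st,c=cv2.connectedComponentsWithStats(m)
k=l[185,250];print(st[k]);x,y,w,h=st[k][:4];q=(x+w/2-.5,y+h/2-.5)
P=p2w('wrist',q,.01,s);print(q,P,np.linalg.norm(p2w('wrist',(x,q[1]),.01,s)-p2w('wrist',(x+w,q[1]),.01,s)))
print('shift cm',(P-s['position'])*100)
E
```

```text
2.65 [0.56839882 0.17585109 0.19411389]
[ 239  156   59   59 2278]
(np.float64(268.0), np.float64(185.0)) [0.58125831 0.18388988 0.01      ] 0.060089031698669346
shift cm [  1.28594917   0.80387861 -18.411389  ]
```

```bash
python3 - <<'E'
from h import *
s=ctrl.get_state()
for q in((482,134),(465,237)):print(p2w('wrist',q,.012,s))
print('pink',p2w('wrist',(370,253),.01,s),'turq',p2w('wrist',(377,125.5),.01,s))
E
```

```text
[ 0.58874489 -0.0367844   0.012     ]
[ 0.48153898 -0.01404232  0.012     ]
pink [0.48467068 0.09114602 0.01      ] turq [0.61708167 0.06704459 0.01      ]
```

>>> {"api": "carry_out", "payload": {
  "commands": [1,0.4,0.4,-3,0,1,0.8,0.6,-6,0,1,0.8,0.6,-8,0,1,0.8,0.6,-8,0,1,0.8,0.6,-8,0,1,0.8,0.6,-8,0]
}}

```text
time: 3.15
position: [0.5772, 0.1829, 0.1157]
tool_rot: [-3.123, 0.324, -0.007]
ft_force: [-0.5, -0.2, 0.1]
width: 0.0852
finger_force: 0.0
```

```bash
python3 - <<'E'
from h import *
s=ctrl.get_state();im=save('wrist','w2.png');print(s['position'])
m=(im.min(2)>150).astype('uint8');n,l,st,c=cv2.connectedComponentsWithStats(m)
for k in range(1,n):
  if st[k][4]>1500: 
    x,y,w,h=st[k][:4];q=(x+w/2-.5,y+h/2-.5);print(st[k],p2w('wrist',q,.01,s))
E
```

```text
[0.57724754 0.18288065 0.11572396]
[    0     0   499   117 16188] [0.6944596  0.17932702 0.01      ]
[  54  171   89   90 4349] [0.60912537 0.32357181 0.01      ]
[ 239  178   77   75 3835] [0.58014653 0.18383663 0.01      ]
[   0  290   88   62 1853] [0.52557395 0.41402319 0.01      ]
```

View pics/w2.png

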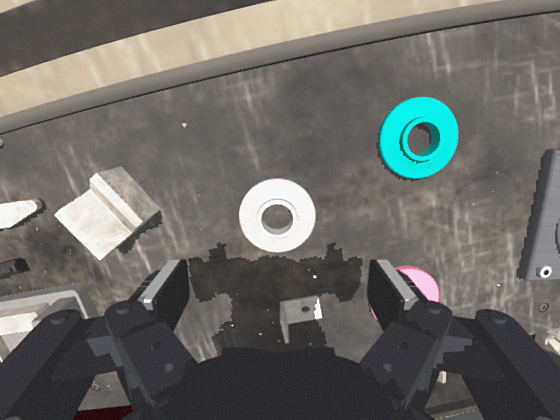

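The flange is centred between the fingers at (277,215). Wrist estimates agree at (0.580, 0.184), so I'm descending.

>>> {"api": "carry_out", "payload": {
  "commands": [1,0.3,0.1,-3,0,1,0.3,0.1,-6,0,1,0.3,0.1,-8,0,1,0.3,0.1,-9.2,0,1,0.3,0.1,-9.2,0,1,0.3,0.1,-9.2,0,1,0.3,0.1,-9.2,0]
}}

```text
time: 3.78
position: [0.5799, 0.1849, 0.0233]
tool_rot: [-3.123, 0.322, -0.006]
ft_force: [0.5, 0.3, 0.5]
width: 0.0855
finger_force: 0.0
```

```bash
python3 - <<'E'
from h import *
s=ctrl.get_state();im=save('wrist','w3.png');print(s['position'],s['ft_force'],s['width'])
E
```

```text
[0.57994695 0.1849145  0.02326916] [0.46969867 0.27993844 0.47667513] 0.08548279581239614
```

View pics/w3.png

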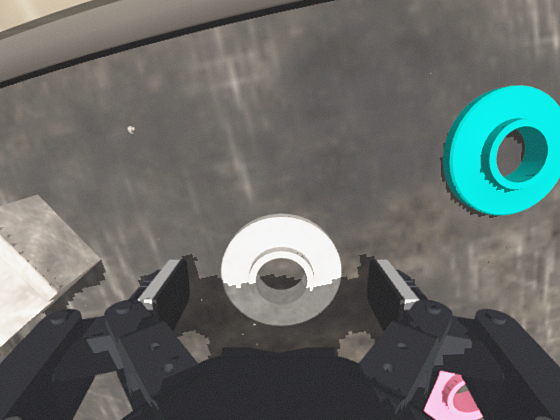

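```bash
python3 - <<'E'
from h import *
s=ctrl.get_state();print(p2w('wrist',(281.5,269.5),.01,s),w2p('wrist',[[*s['position'][:2],.01]],s))
E
```

```text
[0.58194787 0.18348643 0.01      ] [[279.45153845 273.68771794]]
```

>>> {"api": "carry_out", "payload": {
  "commands": [0.8,0,0,0,0,0.7,0,0,0,0,0.6,0,0,0,0,0.5,0,0,0,0,0.4,0,0,0,0,0.4,0,0,0,0]
}}

```text
time: 4.33
position: [0.579, 0.1846, 0.0235]
tool_rot: [-3.124, 0.323, -0.003]
ft_force: [-1.8, -1.2, 9.6]
width: 0.0548
finger_force: 61.2
```

```bash
python3 - <<'E'
from h import *
s=ctrl.get_state();print(s['ft_force'],s['width'],s['finger_force'])
im=save('wrist','w4.png')[180:360,130:430];cv2.imwrite('pics/w4c.png',cv2.resize(im,None,fx=2.6,fy=2.6))
E
```

```text
[-1.79817932 -1.18600908  9.57883179] 0.05483885459567429 61.16506764607038
```

View pics/w4c.png

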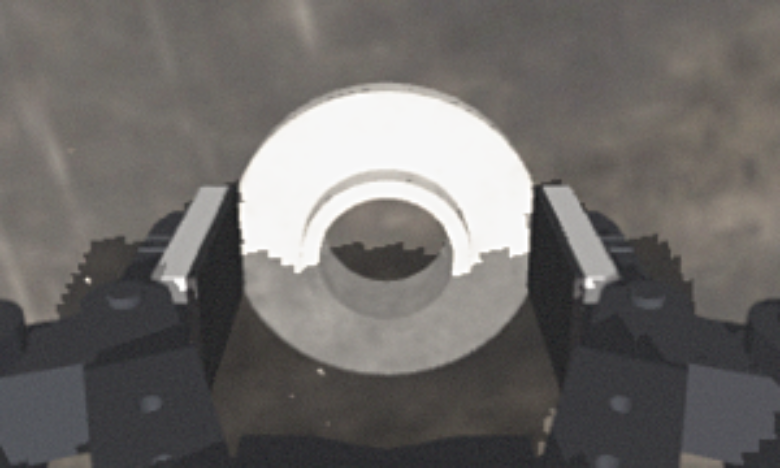

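The grip is on the rim: pads on both sides, flange level. I'm lifting and moving towards the nest.

>>> {"api": "carry_out", "payload": {
  "commands": [0.4,0,0,1,0,0.4,0,0,3,0,0.4,0,0,6,0,0.4,0,0,9,0,0.4,-1,-3,11,0,0.4,-2,-6,13,0,0.4,-3,-9,13,0,0.4,-4,-12,13,0,0.4,-6,-14,13,0,0.4,-8,-16,13,0]
}}

```text
time: 5.22
position: [0.4979, 0.0224, 0.152]
tool_rot: [3.124, -0.325, 0.002]
ft_force: [0.6, -0.3, -1.3]
width: 0.0543
finger_force: 63.4
```

>>> {"api": "carry_out", "payload": {
  "commands": [0.4,0,-2,0,0,0.4,0,-4,0,0,0.4,0,-4.5,0,0,0.4,0,-4.5,0,0,0.4,0,-4.5,0,0,0.4,0,-4.5,0,0]
}}

```text
time: 5.72
position: [0.4986, -0.0186, 0.1514]
tool_rot: [-3.124, 0.318, -0.0]
ft_force: [-0.1, 0.2, -1.5]
width: 0.0548
finger_force: 63.4
```

```bash
python3 - <<'E'
from h import *
s=ctrl.get_state();print(s['position'],s['width'],s['finger_force'],s['ft_force'])
save('wrist','w5.png');print(w2p('wrist',[[.524,-.079,.028]],s))
E
```

```text
[ 0.49864574 -0.01863124  0.15139648] 0.054828516674191086 63.3643969328601 [-0.12597835  0.21387664 -1.5300661 ]
[[345.92134353 167.22217399]]
```

View pics/w5.png

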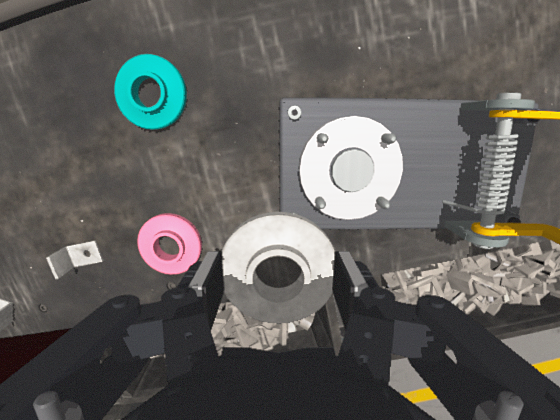

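The nest is in view: pedestal centre (351,167), ejector disc (353,170). The flange in the hand has its rim centre at about (278.5,267).

```bash
python3 - <<'E'
from h import *
s=ctrl.get_state();p=s['position'];zb=p[2]-.0235
print('ped',p2w('wrist',(351,167),.028,s),'ej',p2w('wrist',(353,170),.034,s))
F=p2w('wrist',(278.5,267),zb+.01,s);print('flange in hand',F-p, 'rim w',np.linalg.norm(p2w('wrist',(221,267),zb+.01,s)-p2w('wrist',(336,267),zb+.01,s)))
print('vs grasp-time', np.array([.581,.1838])-[.579,.1846])
# dowel tips at z .045
y=-.205;S=p2w('wrist',(352,168.5),.031,s)[:2]
ex=np.array([np.cos(y),np.sin(y)]);ey=np.array([-np.sin(y),np.cos(y)])
for a in(45,135,225,315):
  t=np.radians(a);q=S+.036*(np.cos(t)*ex+np.sin(t)*ey);print(a,w2p('wrist',[[*q,.045]],s))
print(S,'shift cm',(S-F[:2])*100)
E
```

```text
ped [ 0.52337035 -0.08303485  0.028     ] ej [ 0.52179302 -0.08300249  0.034     ]
flange in hand [ 0.0035117 -0.0002633 -0.0135   ] rim w 0.05596415752548474
vs grasp-time [ 0.002  -0.0008]
45 [[323.96746659 136.23033914]]
135 [[321.32305779 203.7976252 ]]
225 [[386.48877357 203.93570969]]
315 [[392.84899237 136.93022039]]
[ 0.52256672 -0.08302536] shift cm [ 2.04206882 -6.41548981]
```

>>> {"api": "carry_out", "payload": {
  "commands": [0.4,1,-3,0,0,0.4,2.1,-6.3,0,0,0.4,2.1,-6.3,-2,0,0.4,2.1,-6.3,-4,0,0.4,2.1,-6.3,-6,0,0.4,2.1,-6.3,-6.6,0,0.4,2.1,-6.3,-6.6,0,0.4,2.1,-6.3,-6.6,0]
}}

```text
time: 6.43
position: [0.5198, -0.0826, 0.0855]
tool_rot: [-3.125, 0.319, -0.0]
ft_force: [0.3, -0.2, -1.6]
width: 0.0545
finger_force: 63.5
```

```bash
python3 - <<'E'
from h import *
s=ctrl.get_state();print(s['position'],s['width'],s['ft_force'])
im=save('wrist','w6.png')[150:390,120:440];cv2.imwrite('pics/w6c.png',cv2.resize(im,None,fx=2.5,fy=2.5))
y=-.205;S=np.array([.5225,-.082]);ex=np.array([np.cos(y),np.sin(y)]);ey=np.array([-np.sin(y),np.cos(y)])
for a in(45,135,225,315):
  t=np.radians(a);q=S+.036*(np.cos(t)*ex+np.sin(t)*ey);print(a,(w2p('wrist',[[*q,.045]],s)-[120,150])*2.5)
E
```

```text
[ 0.51983524 -0.08258643  0.08551277] 0.05445590885365903 [ 0.25121532 -0.17942855 -1.55790099]
45 [[276.94250049 135.46123466]]
135 [[286.43421548 341.94259144]]
225 [[499.72507234 341.92213292]]
315 [[508.95703359 135.44361976]]
```

View pics/w6c.png

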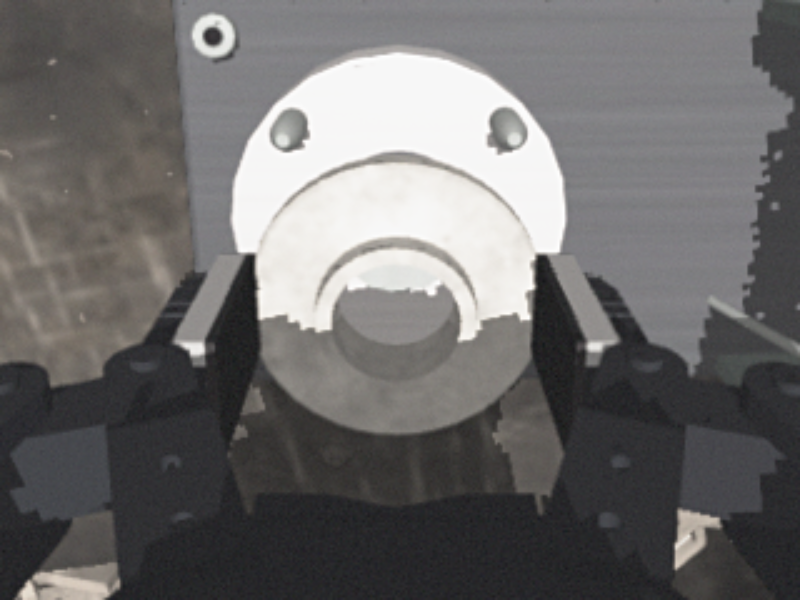

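```bash
python3 - <<'E'
from h import *
from scipy.optimize import least_squares as L
s=ctrl.get_state();p=s['position']
C=lambda x,y:np.array([120+x/2.5-.3,150+y/2.5-.3])
th=np.linspace(0,2*np.pi,180)
def ext(c,z,r):
  P=np.c_[c[0]+r*np.cos(th),c[1]+r*np.sin(th),0*th+z];q=w2p('wrist',P,s);return q[:,1].min(),q[:,1].max(),(q[:,0].min()+q[:,0].max())/2,np.ptp(q[:,0])
t,b=C(397,163),C(397,433)
o=L(lambda v:[ext(v,v[2]+.07,.03)[0]-t[1],ext(v,v[2]+.07,.03)[1]-b[1],ext(v,v[2]+.07,.03)[2]-t[0]],[p[0],p[1],0],x_scale=.01).x
print('flange c',o[:2],'rim top z',o[2]+.07,(ext(o,o[2]+.07,.03)[3])*2.5)
o2=L(lambda v:[ext(v,.0724,.03)[0]-t[1],ext(v,.0724,.03)[1]-b[1],ext(v,.0724,.03)[2]-t[0]],p[:2]).x;print(o2)
a=p2w('wrist',C(284,141),.044,s);b=p2w('wrist',C(513,138),.044,s)
y=-.205;ex=np.array([np.cos(y),np.sin(y)])
print(a,b,np.linalg.norm(a-b),'seat',(a+b)[:2]/2-ex*.036*np.sqrt(.5))
P=[p2w('wrist',C(*q),.028,s) for q in((232,215),(567,215),(398,54))];print('ped from edges',P,np.linalg.norm(P[0]-P[1]),P[2][:2]-ex*.042)
E
```

```text
flange c [ 0.51914522 -0.08218812] rim top z 0.0687855875407416 298.5288324264941
[ 0.52078206 -0.08251961]
[ 0.55138803 -0.06331836  0.044     ] [ 0.54169849 -0.11320918  0.044     ] 0.05082303876030808 seat [ 0.52162044 -0.0830818 ]
ped from edges [array([ 0.53171785, -0.04256541,  0.028     ]), array([ 0.51454275, -0.12496786,  0.028     ]), array([ 0.5628553 , -0.09160183,  0.028     ])] 0.08417332253227099 [ 0.52173474 -0.083052  ]
```

Seat at (0.5217, -0.0831) by both dowels and pedestal edge; the flange needs about +1.5 mm in x and -0.7 mm in y.

>>> {"api": "carry_out", "payload": {
  "commands": [0.4,0.15,-0.07,0,0,0.4,0.15,-0.07,-0.6,0,0.4,0.15,-0.07,-1.2,0,0.4,0.15,-0.07,-1.6,0,0.4,0.15,-0.07,-2,0,0.4,0.15,-0.07,-2.3,0,0.4,0.15,-0.07,-2.3,0,0.4,0.15,-0.07,-2.3,0]
}}

```text
time: 7.15
position: [0.5208, -0.0842, 0.062]
tool_rot: [-3.125, 0.322, 0.001]
ft_force: [-0.1, 0.5, -1.4]
width: 0.0543
finger_force: 63.5
```

>>> {"api": "carry_out", "payload": {
  "commands": [0.4,0,0,-0.2,0,0.4,0,0,-0.35,0,0.4,0,0,-0.35,0]
}}

```text
time: 7.4
position: [0.5208, -0.0843, 0.0586]
tool_rot: [-3.125, 0.322, 0.0]
ft_force: [-0.3, -0.4, -0.1]
width: 0.0547
finger_force: 63.5
```

The force shows the ejector now carrying the flange, so I'm releasing it.

>>> {"api": "carry_out", "payload": {
  "commands": [0.7,0,0,0,0,0.75,0,0,0,0,0.8,0,0,0,0,0.9,0,0,0,0,1,0,0,0,0,1,0,0,0,0,1,0,0,0,0]
}}

```text
time: 7.98
position: [0.5209, -0.0843, 0.0588]
tool_rot: [-3.125, 0.322, -0.0]
ft_force: [0.0, 0.8, -0.0]
width: 0.0856
finger_force: 0.0
```

>>> {"api": "carry_out", "payload": {
  "commands": [1,0,0,1,0,1,0,0,3,0,1,0,0,6,0,1,0,0,9,0,1,-1,3,11,0,1,-2,6,12,0,1,-2,6,12,0,1,-2,6,12,0,1,-2,6,12,0]
}}

```text
time: 8.73
position: [0.5009, -0.0247, 0.1792]
tool_rot: [3.124, -0.321, 0.001]
ft_force: [0.0, -0.2, -0.5]
width: 0.0854
finger_force: 0.0
```

```bash
python3 - <<'E'
from h import *
s=ctrl.get_state();print(s['position'],s['width'],s['ft_force'])
im=save('wrist','w7.png')[60:280,260:560];cv2.imwrite('pics/w7c.png',cv2.resize(im,None,fx=2.6,fy=2.6))
S=[.5217,-.0831];th=np.linspace(0,2*np.pi,180)
for z,r in((.028,.042),(.044,.03),(.048,.017)):
  q=(w2p('wrist',np.c_[S[0]+r*np.cos(th),S[1]+r*np.sin(th),0*th+z],s)-[260,60])*2.6;print(z,q.min(0),q.max(0))
E
```

```text
[ 0.50085471 -0.02472398  0.17922874] 0.08542509151513956 [ 0.01738749 -0.15901353 -0.50679941]
0.028 [ 79.53631071 155.70318793] [321.66872626 398.36173869]
0.044 [118.50831897 194.10553909] [301.76500718 377.43937753]
0.048 [160.124131   236.65266192] [265.56952108 342.06711615]
```

View pics/w7c.png

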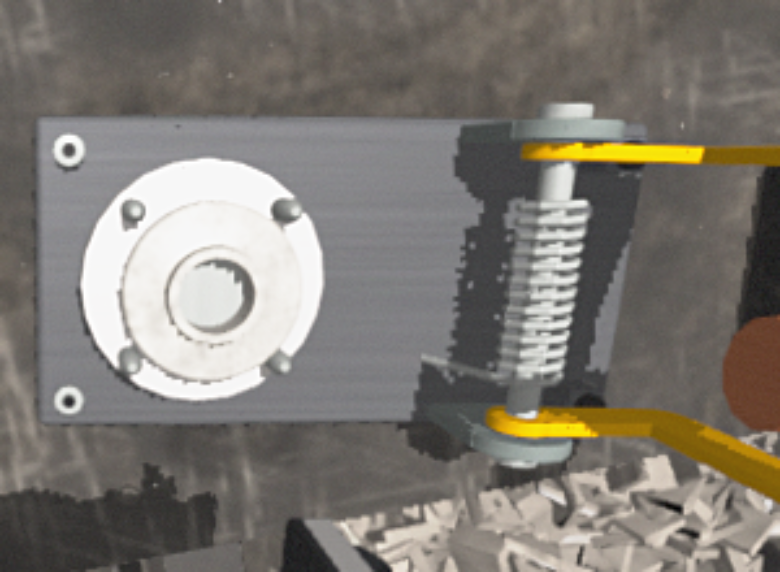

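The flange sits level and concentric inside the dowels, and the lever is open. Next I'm going above the grip bar.

>>> {"api": "carry_out", "payload": {
  "commands": [1,0,0,4,0,1,0,0,8,0,1,0,0,12,0,1,0,0,16,0,1,0,0,20,0,1,0,-3,21,0,1,0,-7,21,0,1,0,-11,21,0,1,-0.5,-15,21,0,1,-0.8,-18.5,21,0]
}}

```text
time: 9.62
position: [0.4914, -0.2138, 0.3881]
tool_rot: [3.123, -0.329, -0.003]
ft_force: [0.6, -0.2, -0.6]
width: 0.085
finger_force: 0.0
```

>>> {"api": "carry_out", "payload": {
  "commands": [1,0,-1.4,0,0,1,0,-1.4,0,0,1,0,-1.4,0,0,1,0,-1.4,0,0]
}}

```text
time: 9.95
position: [0.493, -0.2224, 0.3882]
tool_rot: [-3.124, 0.32, 0.002]
ft_force: [-0.0, 0.7, 0.6]
width: 0.0858
finger_force: 0.0
```

```bash
python3 - <<'E'
from h import *
s=ctrl.get_state();print(s['position'])
im=save('wrist','w8.png')
# dark bar between yellow arms: print yellow columns/rows
b=w2p('wrist',[[.4925,-.2237,.278],[.4925+.0425*.979,-.2237-.0425*.204,.278],[.4925-.0425*.979,-.2237+.0425*.204,.278]],s);print(b)
hsv=cv2.cvtColor(im,cv2.COLOR_BGR2HSV);m=cv2.inRange(hsv,(18,120,100),(35,255,255));n,l,st,c=cv2.connectedComponentsWithStats(m)
print([tuple(st[k]) for k in range(1,n) if st[k][4]>40])
s2=save('scene','s8.png')
print(w2p('scene',[.4925,-.2237,.278]))
E
```

```text
[ 0.49298823 -0.2224468   0.38823049]
[[280.56114564 216.14017714]
 [280.67232911 162.36280199]
 [280.45060386 264.9138643 ]]
[(np.int32(250), np.int32(139), np.int32(47), np.int32(25), np.int32(517)), (np.int32(251), np.int32(198), np.int32(20), np.int32(6), np.int32(102)), (np.int32(268), np.int32(198), np.int32(29), np.int32(78), np.int32(392)), (np.int32(520), np.int32(325), np.int32(10), np.int32(8), np.int32(50))]
[[279.27440353 126.97197704]]
```

The yellow arm ends straddle the predicted bar position at column ~280, rows 162–265. Descending on the bar.

>>> {"api": "carry_out", "payload": {
  "commands": [1,0,-0.1,-3,0,1,0,-0.1,-6,0,1,0,-0.1,-8.5,0,1,0,-0.1,-10.5,0,1,0,-0.1,-10.7,0,1,0,-0.1,-10.7,0]
}}

```text
time: 10.55
position: [0.4928, -0.223, 0.2811]
tool_rot: [-3.124, 0.318, 0.003]
ft_force: [0.7, -0.0, 0.1]
width: 0.0853
finger_force: 0.0
```

>>> {"api": "carry_out", "payload": {
  "commands": [0.8,0,0,0,0,0.6,0,0,0,0,0.4,0,0,0,0,0.3,0,0,0,0,0.2,0,0,0,0,0.1,0,0,0,0,0,0,0,0,0,0,0,0,0,0,0,0,0,0,0]
}}

```text
time: 11.3
position: [0.493, -0.2246, 0.2825]
tool_rot: [3.124, -0.322, 0.001]
ft_force: [-1.2, -0.4, 4.7]
width: 0.0139
finger_force: 58.4
```

```bash
python3 - <<'E'
import numpy as np
def yz(q): e=1.5-q; return np.array([23*np.cos(e)-5*np.sin(e),23*np.sin(e)+5*np.cos(e)])
y0=yz(0)
for q in [*np.arange(0,1.31,.1),1.34,1.37,1.4,1.42,1.44,1.46,1.48,1.5]:
  d=yz(q)-y0; print(round(q,2),(d[0]*.2036).round(2),(d[0]*.979).round(2),d[1].round(2), 'z',(yz(q)[1]+4.5).round(2))
E
```

```text
0.0 0.0 0.0 0.0 z 27.8
0.1 0.48 2.29 0.22 z 28.02
0.2 0.96 4.6 0.2 z 28.0
0.3 1.43 6.89 -0.05 z 27.75
0.4 1.9 9.14 -0.53 z 27.27
0.5 2.36 11.34 -1.24 z 26.56
0.6 2.8 13.45 -2.17 z 25.62
0.7 3.22 15.47 -3.31 z 24.48
0.8 3.61 17.36 -4.65 z 23.14
0.9 3.97 19.11 -6.18 z 21.61
1.0 4.31 20.7 -7.88 z 19.91
1.1 4.6 22.12 -9.73 z 18.06
1.2 4.86 23.35 -11.72 z 16.07
1.3 5.07 24.39 -13.83 z 13.97
1.34 5.15 24.74 -14.7 z 13.1
1.37 5.2 24.98 -15.36 z 12.44
1.4 5.24 25.21 -16.02 z 11.77
1.42 5.27 25.34 -16.47 z 11.32
1.44 5.3 25.47 -16.93 z 10.87
1.46 5.32 25.59 -17.38 z 10.42
1.48 5.35 25.7 -17.84 z 9.96
1.5 5.37 25.81 -18.3 z 9.5
```

>>> {"api": "carry_out", "payload": {
  "commands": [0,0.24,1.15,0.12,0,0,0.48,2.29,0.22,0,0,0.72,3.45,0.22,0,0,0.96,4.6,0.2,0,0,1.2,5.75,0.1,0,0,1.43,6.89,-0.05,0,0,1.67,8.0,-0.27,0,0,1.9,9.14,-0.53,0]
}}

```text
time: 11.97
position: [0.5115, -0.1332, 0.2765]
tool_rot: [3.123, -0.322, -0.001]
ft_force: [-1.6, -4.7, 3.8]
width: 0.0138
finger_force: 63.2
```

>>> {"api": "carry_out", "payload": {
  "commands": [0,0.23,1.1,-0.33,0,0,0.46,2.2,-0.71,0,0,0.9,4.31,-1.64,0,0,1.32,6.33,-2.78,0,0,1.71,8.22,-4.12,0,0,2.07,9.97,-5.65,0,0,2.25,10.8,-6.48,0,0,2.41,11.56,-7.35,0,0,2.41,11.56,-7.35,0]
}}

```text
time: 12.72
position: [0.5355, -0.0141, 0.2012]
tool_rot: [-3.123, 0.317, 0.005]
ft_force: [-2.1, 0.3, 3.3]
width: 0.0141
finger_force: 60.2
```

>>> {"api": "carry_out", "payload": {
  "commands": [0,0.15,0.73,-0.91,0,0,0.29,1.42,-1.85,0,0,0.43,2.05,-2.83,0,0,0.55,2.65,-3.84,0,0,0.66,3.18,-4.88,0,0,0.76,3.69,-5.95,0,0,0.84,4.04,-6.82,0,0,0.84,4.04,-6.82,0,0,0.84,4.04,-6.82,0]
}}

```text
time: 13.47
position: [0.5431, 0.0235, 0.1339]
tool_rot: [3.125, -0.321, -0.006]
ft_force: [-5.3, 1.2, 3.4]
width: 0.014
finger_force: 63.7
```

>>> {"api": "carry_out", "payload": {
  "commands": [0,-0.05,0.12,-0.33,0,0,-0.08,0.24,-0.66,0,0,-0.1,0.36,-1,0,0,-0.1,0.47,-1.32,0,0,-0.1,0.47,-1.32,0,0,-0.1,0.47,-1.32,0]
}}

```text
time: 13.97
position: [0.5439, 0.0276, 0.1217]
tool_rot: [-3.125, 0.323, -0.002]
ft_force: [-3.9, 0.3, 2.0]
width: 0.0143
finger_force: 64.6
```

>>> {"api": "carry_out", "payload": {
  "commands": [0,0,0.13,-0.45,0,0,0,0.26,-0.9,0,0,0,0.26,-0.9,0,0,0,0.26,-0.9,0]
}}

```text
time: 14.3
position: [0.5444, 0.0303, 0.1128]
tool_rot: [3.125, -0.322, 0.003]
ft_force: [-3.2, 0.0, 5.0]
width: 0.0138
finger_force: 64.8
```

>>> {"api": "carry_out", "payload": {
  "commands": [0,0,0.1,-0.4,0,0,0,0.2,-0.8,0,0,0,0.28,-1.2,0,0,0,0.28,-1.2,0,0,0,0.28,-1.2,0,0,0,0.28,-1.2,0]
}}

```text
time: 14.8
position: [0.5449, 0.0331, 0.1012]
tool_rot: [-3.124, 0.323, -0.005]
ft_force: [-1.0, 0.1, 5.8]
width: 0.0139
finger_force: 65.9
```

```bash
python3 - <<'E'
from h import *
for i in range(4):
  im=save('wrist' if i else 'scene',f'f{i}.png');s=ctrl.get_state();print(s['position'],s['ft_force'])
H=np.array([.4993,-.1908]);ey=np.array([.2036,.979]);d=(s['position'][:2]-H)@ey;z=s['position'][2]-.003-.045
print('q from angle',1.5-(np.arctan2(z,d)-np.arctan2(50,230)),np.hypot(d,z))
E
```

```text
[0.54493839 0.03313216 0.10128287] [-1.46129767 -0.88639468  6.57907682]
[0.54492504 0.03310902 0.10127026] [-1.39685301 -0.33819488  6.13392443]
[0.54496831 0.03310715 0.10132028] [-1.09636156 -0.07801262  5.49266707]
[0.54493983 0.03313953 0.10129932] [-1.10232049  0.09999654  5.59869075]
q from angle 1.4849289059373916 0.23466221056690265
```

The angle from the geometry is about 1.485, so the foot is about 6 mm in. The last 3 mm follow.

>>> {"api": "carry_out", "payload": {
  "commands": [0,0,0.03,-0.15,0,0,0,0.06,-0.3,0,0,0,0.06,-0.3,0,0,0,0.06,-0.3,0,0,0,0.06,-0.3,0,0,0,0.06,-0.3,0]
}}

```text
time: 15.5
position: [0.545, 0.0337, 0.0985]
tool_rot: [-3.124, 0.322, -0.006]
ft_force: [-2.5, 0.3, 7.9]
width: 0.0141
finger_force: 66.0
```

```bash
python3 - <<'E'
from h import *
s=ctrl.get_state();print(s['position'],s['ft_force'],s['joint_velocities'].round(4))
im=save('scene','f9.png')
S=np.array([.5217,-.0831]);hsv=cv2.cvtColor(im,cv2.COLOR_BGR2HSV)
H=np.array([.4993,-.1908]);ey=np.array([.2036,.979]);d=(s['position'][:2]-H)@ey;z=s['position'][2]-.003-.045
print('q',1.5-(np.arctan2(z,d)-np.arctan2(50,230)))
E
```

```text
[0.54504554 0.03371441 0.09852086] [-2.5158261   0.33903142  7.92409598] [ 0.0012 -0.0009 -0.0011 -0.0005 -0.0004 -0.0006 -0.0001]
q 1.4970278884061126
```

```bash
python3 -c "
from station import ctrl
print(ctrl.job_done())"
```

```text
the job is handed in; nothing more can be done
None
```

I set the flange on the ejector between the dowels and let go. The arm now holds the lever at about q = 1.497, which by geometry puts the foot about 8 mm in, with about 8 N on the wrist. I handed the job in at about 15.5 s; no verdict came back, and I didn't check the foot or the seated flange by camera at the end.

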